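Tare the empty tray on the postage scale, then add the stamp

ROBOT

A 6-joint arm with a two-finger parallel gripper is mounted at the origin on the work surface; the furniture and walls round the work are solid. World frame = base frame: x ahead of the robot, y to its left, z up, the work surface at z = 0. Lengths are in m, angles in rad, forces in N, time in s.
With the tool pointing down it reaches from about 0.25 to 0.775 m from the base axis. Payload 4 kg.
Tool frame: the origin (TCP) lies at the very end of the fingers, on their centre line; the grasp point (between the pads) lies 19 mm behind it (robot.pinch_z is the distance from the TCP to the grasp point, in m); z points along the fingers, y is the line along which they close (so a half turn about z gives the same grasp; the last joint's range is limited). The gripper opens to 94 mm and grips with 3 to 60 N. Pads are 16 mm wide; open, the fingers measure 119 mm over their backs; the gripper's body (75 mm by 177 mm) begins 78 mm behind the grasp point.
Start: joints at [1.095, 0.087, 1.371, -0, 1.684, -0.103], TCP at [0.2, 0.512, 0.206] pointing down, gripper open.
Joint ranges: [-3.1, 3.1], [-0.76, 2.03], [0.27, 2.55], [-1.08, 4.22], [0.17, 2.65], [-2.57, 2.57]. Speed limits (rad/s): [2.79, 2.79, 3.14, 3.14, 3.14, 3.14].

INTERFACE

Orientations are given as [roll, pitch, yaw] about the fixed x, y, z axes, in that order (R = Rz(yaw) Ry(pitch) Rx(roll)).
In Python, from bench import robot gives the robot as it stands.
- The arm moves only by the tool arm_command, never from a script. Its argument "targets" is one flat list of numbers, 7 for each row, row after row: the turn, a rotation vector about the tool's x, y, z in degrees, then the shift along the tool's x, y, z in mm, then the closure, from -1 (fully open) to 1 (shut). In form: [ax, ay, az, x, y, z, hand, ax, ay, az, x, y, z, hand, ...]. A call has 1 to 20 rows; each row is the pose to reach, as a shift and turn from the pose commanded when the call began, along the tool's axes at that moment; what a row does not reach only later rows make up. A row lasts 1/10 s, in which the tool goes at most 50 mm and 8.59 degrees, less where a joint would pass 70% of its speed; a pose out of reach is approached as far as the arm can. A call with a gripper value outside its range is refused whole. The fingers move at their own pace and stop on an object; the grip force is fixed at half the most. Time passes only in rows, so rows that repeat a pose let the fingers close. It gives the time, the measured TCP pose, the force, the opening and the grip force at its end, in the units of the state.
- robot.get_obs(): the state, without advancing time (a new reading comes with each control period).
- robot.snapshot(name): name is "side" or "top" or "wrist"; returns a dict with "color" (420x560x3 uint8, red, green, blue), "range_z" (420x560 float32, m along the optical axis (not along the pixel's ray), 0 where there is no reading), "fx", "fy", "cx", "cy" (pixels), "T" (4x4, takes a point from camera to world coordinates); the wrist camera has in their place "T_tool_cam" (4x4, takes a point from camera to tool coordinates, whose origin is the TCP and whose axes are the flange's). Camera axes: x right, y down, z forward; pixel columns grow to the right and rows downward; lengths in m; the calibration is good to about 2 mm. The wrist camera is an equidistant fisheye: a pixel r from the principal point sees the ray r / f radians off the axis. A picture is of the moment at which its call begins: read the wrist's pose just before it.
- robot.close_job(): hands the job in; it is judged then, once.
The state is a dict: "time": time; "joint_positions": joint angles; "qvel": joint speeds; "joint_torque": joint torques, N m; "tool_pos": TCP position; "ee_rot": TCP orientation; "wrist_force": force on the tool from outside, world axes, zero at the start; "wrist_torque": the same for the moment, N m; "width": finger opening in m; "finger_force": force on a finger pad.
Only numpy, scipy, OpenCV 4.12 (cv2) and the standard library are available. Lean on these libraries where they do the work, as an engineer would, in place of code of your own. Each camera call takes 0.05 s, during which the arm holds its last target. There are 200 camera calls.

TASK

Weigh the wooden hand stamp for posting: seat the empty steel tray fully home in the pocket of the postage scale's pan and let go of it (the pan hangs a little off centre, so feel for the pocket without leaning hard on the pan). Then press the orange tare key well down, gently, hold it for about a second and release it, and only after that stand the stamp upright in the tray. Leave the other things on the desk alone, and do not touch the key again once the stamp is in.

Things in the scene. Friction and masses are not known exactly. Their poses are not given: they have to be found in the camera images.
- scale: Postage scale, fixed, level; grey housing 220 x 170 mm (x by y), top 38 mm above the desk. Origin: centre of its underside. Its -x end carries the black display and the orange tare key; over its +x part hangs the pan, an aluminium plate 130 x 140 mm (x by y), parallel to the scale, with a pocket in its middle 47 mm (scale x) by 71 mm (scale y), 6 mm deep.
- pan_nominal (a point): Where the middle of the unloaded pan's top would be if the pan hung true (scale frame 35, 0, 62 mm). The pan and its pocket really hang off centre by up to 10 mm along the scale's x and independently up to 10 mm along its y; this offset is not reported and stays the same during the job. The height, 62 mm above the desk, is true.
- pan (a joint): How far the sprung pan has sunk, m: 0 unloaded, stop at 0.012. It begins to sink at about 0.5 N and then sinks 1 mm per 2 N; more than 0.009 (about 18 N) overloads the scale.
- tare (a joint): Travel of the orange tare key, m: 0 up, 0.006 fully down. Sprung: it begins to move at about 1.7 N, takes about 0.8 N more per mm and is fully down at about 6.5 N, after which it is hard. It counts as pressed beyond 0.003.
- tare_top (a point): Centre of the top of the orange tare key, 22 x 32 mm (scale x by y), raised 9 mm above the housing top, pressed straight down; moves with the key.
- tray: Empty open steel tray, 150 g. Origin: centre of its underside. Solid foot 44 x 68 mm (x by y), 9 mm tall, lower edges chamfered 1.5 mm, under a box 60 x 84 mm outside (x by y), 9 to 40 mm above the origin; walls 3 mm, inner floor 12 mm above the origin. The foot fits the pocket (1.5 mm play each side), long side along the scale's y, either way round; seated, the origin is 6 mm below the pan's top.
- stamp: Wooden (red-brown) hand stamp, about 60 g, standing upright on the desk. Origin: centre of its underside, z up. Foot 24 x 52 mm (x by y), 12 mm tall; turned handle on the z axis, at most 28 mm in diameter, whose round top is 74 mm above the origin.
- stamp_pad: Dark blue ink pad, 74 x 112 x 17 mm, a bystander. Origin: centre of its underside.
- eraser: Blue and white eraser, 19 x 42 x 12 mm, a bystander. Origin: centre of its underside.
Things that resemble listed ones, but are neither listed nor needed, are in the scene too. Leave any purple or turquoise look-alike of the stamp alone.

How it is judged:
By the outcome, as a careful person would: the job done as asked, in the order asked, and still so for the second after the job is handed in, with the robot touching nothing.
It also fails if it takes over 72 s, if anything falls off the work surface, if the arm or the gripper's body presses on something with over 40 N, if the wrist force passes 120 N, or if a joint passes its speed limit or range.

## Working session

There is one attempt and no reset: what is moved stays moved. The work goes in short steps, Python scripts to look and compute and a tool call to move; the robot and the scene stay as the last step left them, time stands still between calls to the robot, and variables do not carry over. Pictures are saved under pics/ and viewed, at most 10 in all, crops included, and the job is handed in when it is done.

Besides the shell and the picture viewer there is one more tool, called after "Request:" as name(argument=value, ...), one argument or row to a line, values as JSON. arm_command: Moves the arm, as the interface text tells. Its arguments: {"type":"object","properties":{"targets":{"type":"array"}},"required":["targets"]}

```bash
mkdir -p pics
cat > h.py <<'E'
import numpy as np, cv2
from bench import robot
from scipy.spatial.transform import Rotation as R
def snap(n,f=None):
    s=robot.snapshot(n)
    if f: cv2.imwrite('pics/'+f,s['color'][:,:,::-1]); np.savez('pics/'+n+'.npz',**{k:v for k,v in s.items()})
    return s
def cloud(s):
    h,w=s['range_z'].shape; u,v=np.meshgrid(np.arange(w),np.arange(h)); z=s['range_z']
    P=np.stack([(u-s['cx'])/s['fx']*z,(v-s['cy'])/s['fy']*z,z],-1)
    return P@s['T'][:3,:3].T+s['T'][:3,3]
E
python3 - <<'E'
from h import *
o=robot.get_obs(); print(o['tool_pos'],o['ee_rot'],o['width'],o['wrist_force'])
for n in('top','side'):
    s=snap(n,n+'0.png'); print(s['fx'],s['cx'],s['cy'],s['T'].round(3).tolist())
E
```

```text
[0.20007072 0.51173319 0.20431291] [-3.13940137e+00 -2.13657273e-04  2.76883072e+00] 0.09365963615842193 [ 0.33345185  0.07376433 -0.03994117]
427.73605508288585 281.66728917982675 211.87759504460615 [[-0.014, -0.996, 0.084, 0.377], [-1.0, 0.014, 0.005, 0.145], [-0.006, -0.084, -0.996, 1.236], [0.0, 0.0, 0.0, 1.0]]
423.22094305702035 280.9401091953774 211.56365073940134 [[-0.999, -0.03, 0.035, 0.441], [-0.046, 0.578, -0.815, 0.951], [0.004, -0.815, -0.579, 0.633], [0.0, 0.0, 0.0, 1.0]]
```

View pics/top0.png

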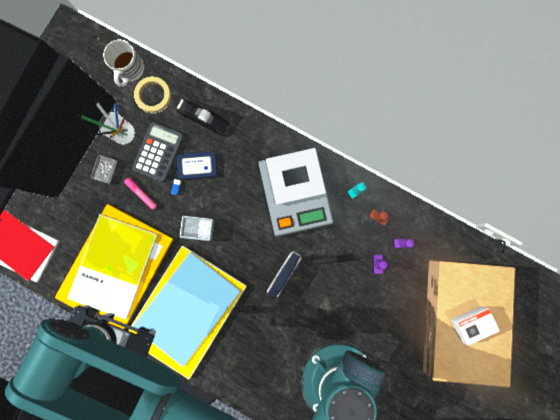

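View pics/side0.png

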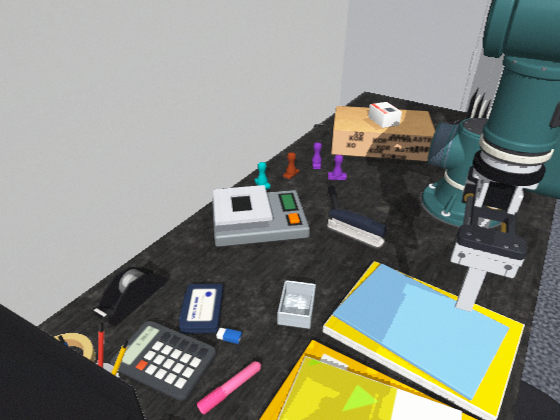

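The top view shows:
- **Scale:** (297,193), with the orange key at (285,222) and the pocket at (296,177).
- **Tray:** the open steel box at (197,228). The dark clip box at (103,168) is only a look-alike.
- **Stamp candidates:** red-brown (379,216), turquoise (357,190), purple (404,243) and purple (379,264). By the description I choose the red-brown one at (379,216).
- **Bystanders:** the ink pad at (197,165) and the eraser at (176,187).

Run:
```python
from h import *
s=dict(np.load('pics/top.npz')); P=cloud(s); c=s['color']; hsv=cv2.cvtColor(c,cv2.COLOR_RGB2HSV)
def rect(m,name):
    q=P[m]; r=cv2.minAreaRect((q[:,:2]*1000).astype(np.float32)); print(name,m.sum(),np.round(r[0],1),np.round(r[1],1),round(r[2],1),'z',np.percentile(q[:,2],[5,50,95]).round(4))
u,v=np.meshgrid(np.arange(560),np.arange(420))
box=lambda a,b,cc,d:(u>a)&(u<b)&(v>cc)&(v<d)&(s['range_z']>0)
rect(box(175,220,208,248)&(P[...,2]>.03),'tray rim')
rect(box(255,335,145,240)&(P[...,2]>.055),'pan')
rect(box(255,335,145,240)&(P[...,2]>.02)&(P[...,2]<.09),'scale')
rect(box(255,335,145,240)&(hsv[...,0]<20)&(hsv[...,1]>180)&(hsv[...,2]>120),'key')
rect(box(280,315,162,190)&(c.max(-1)<90),'pocket')
m=box(362,395,203,230)&(P[...,2]>.006); rect(m,'stamp'); rect(m&(P[...,2]<.03),'stampfoot'); rect(m&(P[...,2]>.06),'stamptop')
for n,b in(('turq',(343,370,178,203)),('purp',(392,416,235,252)),('purp2',(370,390,252,276))): rect(box(*b)&(P[...,2]>.008),n)
print('desk z',np.median(P[box(230,260,200,240)][:,2]))
w=box(300,560,20,60); print('wall',P[w][::2000].round(3).tolist()); print(P[(v==150)&(u>340)&(u<560)][::20].round(3).tolist())
# crops
t=cv2.resize(c[180:285,335:435],None,fx=4,fy=4); s2=np.load('pics/side.npz')['color']; a=cv2.resize(s2[140:190,240:350],None,fx=3.8,fy=4)
H=max(t.shape[0],a.shape[0]); out=np.zeros((H,t.shape[1]+a.shape[1]-60,3),np.uint8); out=np.zeros((600,800,3),np.uint8)
out[:t.shape[0],:t.shape[1]]=t; a=cv2.resize(a,(400,182)); out[:182,400:]=a; b=cv2.resize(s2[270:340,265:330],(325,350)); out[200:550,420:745]=b
cv2.imwrite('pics/crop1.png',out[:,:,::-1])
```

```text
tray rim 146 [437.3 393.2] [86.2 59.6] 82.9 z [0.0329 0.04   0.0448]
pan 2257 [577.2 112.3] [131.  140.1] 12.0 z [0.0565 0.0619 0.066 ]
scale 4633 [535.9 112.4] [220.3 170. ] 11.9 z [0.0349 0.0536 0.0651]
key 98 [448.6 142.7] [22.8 32.7] 13.7 z [0.0388 0.0463 0.0509]
pocket 336 [577.  112.1] [41.3 64.6] 12.7 z [0.0534 0.0567 0.0608]
stamp 192 [ 468.7 -126.8] [76.4 65.6] 17.8 z [0.0076 0.0257 0.0749]
stampfoot 113 [ 468.7 -126.8] [76.4 65.6] 17.8 z [0.0065 0.0132 0.0281]
stamptop 66 [ 462.8 -125.8] [21.5 22.2] 85.4 z [0.0661 0.0712 0.0766]
turq 157 [539.  -61.8] [26.6 62.3] 27.9 z [0.0103 0.0287 0.0735]
purp 167 [ 387.3 -193.4] [50.9 25.7] 87.3 z [0.0099 0.0325 0.0738]
purp2 186 [ 328. -127.] [41.1 50. ] 83.1 z [0.0097 0.0247 0.0741]
desk z 6.491642914285833e-05
wall [[0.86, 0.102, 0.358], [0.698, -0.174, 0.624], [0.735, -0.11, 0.529], [0.783, -0.027, 0.406], [0.849, 0.083, 0.236], [0.675, -0.215, 0.568]]
[[0.756, -0.082, -0.415], [0.722, -0.134, -0.27], [0.698, -0.182, -0.169], [0.674, -0.22, -0.069], [0.654, -0.255, 0.014], [0.636, -0.285, 0.087], [0.621, -0.312, 0.153], [0.607, -0.336, 0.211], [0.594, -0.356, 0.265], [0.583, -0.376, 0.312], [0.573, -0.394, 0.353]]
```

View pics/crop1.png

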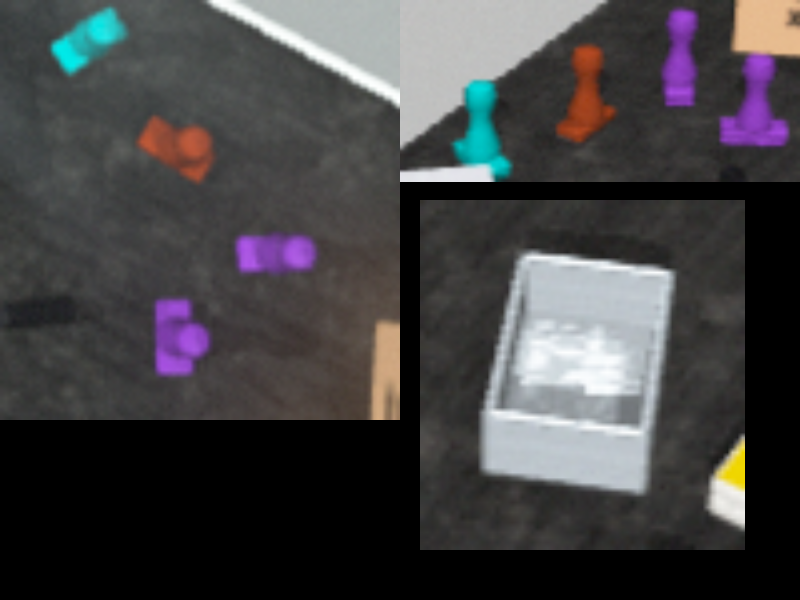

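The crop shows the red-brown stamp upright at top-view pixel (379,216), clearly different in colour from the turquoise and purple ones. The tray is open and empty. The pan's offset measures about (+5.4, -8.7) mm in the scale frame. Next I hover over the tray.

Request:
arm_command(
  targets=[0,0,8,-26,-2,8,-1,0,0,16,-52,-5,16,-1,0,0,24,-79,-7,24,-1,0,0,32,-105,-10,32,-1,0,0,40,-132,-12,40,-1,0,0,48,-158,-14,50,-1,0,0,56,-185,-17,60,-1,0,0,64,-211,-19,70,-1,0,0,72,-238,-22,80,-1,0,0,75.7,-264,-24,84,-1,0,0,75.7,-264,-24,84,-1,0,0,75.7,-264,-24,84,-1,0,0,75.7,-264,-24,84,-1],
)

```text
time: 1.4
tool_pos: [0.4367, 0.3942, 0.1216]
ee_rot: [-3.141, -0.0, 1.449]
wrist_force: [0.9, -0.2, -0.1]
width: 0.0943
finger_force: 0.0
```

```bash
cat >> h.py <<'E'
def wray(s,uv,o,z):
    "pixels -> world points on plane z (fisheye wrist camera)"
    uv=np.atleast_2d(uv).astype(float); dx=(uv[:,0]-s['cx'])/s['fx']; dy=(uv[:,1]-s['cy'])/s['fy']; t=np.hypot(dx,dy)+1e-9
    d=np.stack([np.sin(t)*dx/t,np.sin(t)*dy/t,np.cos(t)],1)
    T=np.eye(4); T[:3,:3]=R.from_euler('xyz',o['ee_rot']).as_matrix(); T[:3,3]=o['tool_pos']; T=T@s['T_tool_cam']
    d=d@T[:3,:3].T; c=T[:3,3]; return c+d*((z-c[2])/d[:,2])[:,None]
def move(o,target,yawdeg):
    "tool shift mm and turn deg to target TCP, tool down with given yaw"
    r=R.from_euler('xyz',o['ee_rot']); g=R.from_euler('xyz',[np.pi,0,np.radians(yawdeg)])
    print('turn',(r.inv()*g).as_rotvec(degrees=True).round(2),'shift',(r.inv().apply(np.array(target)-o['tool_pos'])*1000).round(1))
def ob():
    o=robot.get_obs(); print('t',round(o['time'],2),'pos',(o['tool_pos']*1000).round(1),'rot',np.degrees(o['ee_rot']).round(2),'F',np.round(o['wrist_force'],2),'M',np.round(o['wrist_torque'],2),'w',round(o['width']*1000,1),'ff',np.round(o['finger_force'],1)); return o
E
python3 - <<'E'
from h import *
o=ob(); s=snap('wrist','w1.png'); print(s['fx'],s['cx'],s['cy'],s['T_tool_cam'].round(3).tolist())
move(o,[.4373,.3932,.012],82.9)
E
```

```text
t 1.4 pos [436.7 394.2 121.6] rot [-1.7997e+02 -2.0000e-02  8.3020e+01] F [ 0.94 -0.21 -0.11] M [-0.07  0.13  0.01] w 94.3 ff 0.0
325.19226210127806 281.45644822974424 205.49878418183033 [[-0.0, -0.971, -0.24, 0.07], [1.0, -0.0, 0.0, 0.0], [-0.0, -0.24, 0.971, -0.179], [0.0, 0.0, 0.0, 1.0]]
turn [-0.03 -0.02  0.12] shift [ -1.    0.8 109.6]
```

View pics/w1.png

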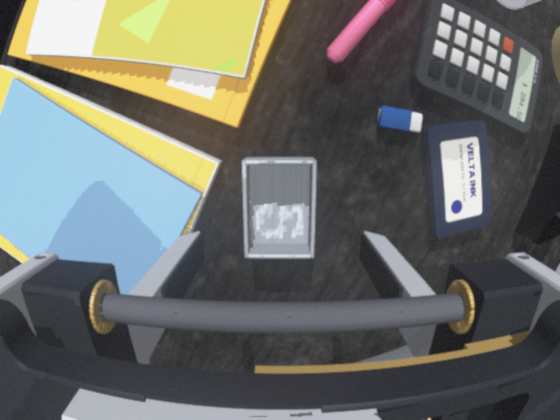

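The wrist view shows the tray between the fingers, with its rim corners at about (242,158), (316,158), (314,258) and (246,258).

Run:
```python
from h import *
o=robot.get_obs(); s=np.load('pics/wrist.npz'); p=wray(s,[(242,158),(316,158),(314,258),(246,258)],o,.04)
print(p.round(4)[:,:2].tolist()); r=cv2.minAreaRect((p[:,:2]*1000).astype(np.float32)); print(r)
move(o,[.4373,.3932,.012],82.9)
```

```text
[[0.4111, 0.4431], [0.4702, 0.4358], [0.4603, 0.3499], [0.4015, 0.3571]]
((435.671875, 396.4953308105469), (86.85518646240234, 59.618797302246094), 83.36984252929688)
turn [-0.01 -0.03  0.14] shift [ -1.2   0.9 109.8]
```

Request:
arm_command(
  targets=[0,0,0,0,0,35,-1,0,0,0,0,0,70,-1,0,0,0,0,0,95,-1,0,0,0,0,0,108,-1,0,0,0,0,0,108,-1,0,0,0,0,0,108,0.6,0,0,0,0,0,108,0.6,0,0,0,0,0,108,0.6,0,0,0,0,0,108,0.6,0,0,0,0,0,108,0.6,0,0,0,0,0,108,0.6,0,0,0,0,0,108,0.6],
)

```text
time: 2.65
tool_pos: [0.4374, 0.3942, 0.0144]
ee_rot: [-3.141, -0.001, 1.448]
wrist_force: [-3.3, -0.3, 5.3]
width: 0.0601
finger_force: 30.0
```

Run:
```python
from h import *
o=ob(); move(o,[.577,.1122,.15],102)
```

```text
t 2.65 pos [437.4 394.2  14.4] rot [-1.7999e+02 -6.0000e-02  8.2940e+01] F [-3.27 -0.3   5.27] M [ 0.02  0.77 -0.01] w 60.1 ff 30.0
turn [  0.    -0.06 -19.06] shift [-262.5  173.2 -135.9]
```

Request:
arm_command(
  targets=[0,0,0,0,0,-15,0.6,0,0,0,0,0,-45,0.6,0,0,0,0,0,-80,0.6,0,0,0,0,0,-110,0.6,0,0,-2,-25,16,-136,0.6,0,0,-4,-55,36,-136,0.6,0,0,-6,-85,56,-136,0.6,0,0,-8,-115,76,-136,0.6,0,0,-11,-145,96,-136,0.6,0,0,-13,-175,116,-136,0.6,0,0,-15,-205,136,-136,0.6,0,0,-17,-235,156,-136,0.6,0,0,-19,-255,169,-136,0.6,0,0,-19,-262,173,-136,0.6,0,0,-19,-262,173,-136,0.6,0,0,-19,-262,173,-136,0.6,0,0,-19,-262,173,-136,0.6],
)

```text
time: 4.35
tool_pos: [0.5764, 0.1138, 0.1495]
ee_rot: [-3.142, -0.0, 1.781]
wrist_force: [-0.2, -0.2, -2.0]
width: 0.06
finger_force: 30.0
```

Run:
```python
from h import *
o=ob(); s=snap('wrist','w2.png'); snap('side','s2.png'); move(o,[.577,.1122,.09],102)
```

```text
t 4.35 pos [576.4 113.8 149.5] rot [-1.8000e+02 -3.0000e-02  1.0202e+02] F [-0.22 -0.2  -1.98] M [-0.08  0.01 -0.01] w 60.0 ff 30.0
turn [-0.   -0.03  0.02] shift [-1.7  0.2 59.5]
```

View pics/w2.png

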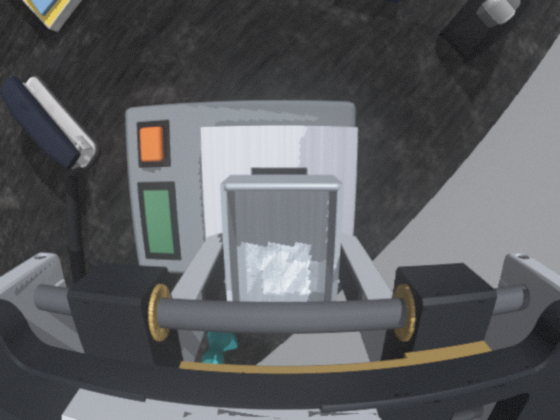

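The wrist view shows the pan's far edge from (201,127) to (357,127). The pocket's far edge runs from (252,168) to (306,168), and the tray rim's far corners are at (222,178) and (340,178).

Run:
```python
from h import *
o=ob(); s=np.load('pics/wrist.npz'); g=cv2.cvtColor(s['color'],cv2.COLOR_RGB2GRAY).astype(int)
for c in (265,280,295): print(c,'pan/pocket/rim column',list(g[120:192,c]))
print('row173',list(g[172,240:320]));print('row145 L',list(g[145,192:212]),'R',list(g[145,345:365]))
print('rim row182 L',list(g[182,214:232]),'R',list(g[182,330:350]))
A=R.from_euler('z',12,degrees=True)
for n,uv,z in (('pan',[(201,127),(357,127)],.062),('pocket',[(252,168),(306,168)],.062),('rim',[(222,178),(340,178)],.1751)):
    print(n,((A.inv().apply(wray(s,uv,o,z)-o['tool_pos']))*1000).round(1).tolist())
```

```text
t 4.45 pos [576.5 113.7 149.6] rot [ 1.7999e+02 -2.0000e-02  1.0203e+02] F [ 0.31  0.16 -2.55] M [-0.04  0.   -0.01] w 60.1 ff 30.0
265 pan/pocket/rim column [np.int64(143), np.int64(137), np.int64(136), np.int64(138), np.int64(143), np.int64(174), np.int64(209), np.int64(218), np.int64(219), np.int64(219), np.int64(218), np.int64(219), np.int64(218), np.int64(218), np.int64(218), np.int64(219), np.int64(220), np.int64(218), np.int64(218), np.int64(218), np.int64(218), np.int64(219), np.int64(219), np.int64(218), np.int64(220), np.int64(219), np.int64(218), np.int64(220), np.int64(220), np.int64(217), np.int64(218), np.int64(219), np.int64(218), np.int64(218), np.int64(219), np.int64(219), np.int64(219), np.int64(219), np.int64(221), np.int64(219), np.int64(218), np.int64(219), np.int64(217), np.int64(219), np.int64(218), np.int64(219), np.int64(209), np.int64(168), np.int64(117), np.int64(87), np.int64(82), np.int64(81), np.int64(83), np.int64(93), np.int64(119), np.int64(147), np.int64(158), np.int64(160), np.int64(159), np.int64(159), np.int64(160), np.int64(160), np.int64(166), n
[... 4130 characters left out ...]
.int64(218), np.int64(218), np.int64(218), np.int64(215), np.int64(217), np.int64(211), np.int64(197), np.int64(179), np.int64(166), np.int64(160), np.int64(162), np.int64(162), np.int64(164), np.int64(165), np.int64(163), np.int64(162), np.int64(162)] R [np.int64(162), np.int64(161), np.int64(162), np.int64(164), np.int64(161), np.int64(162), np.int64(163), np.int64(158), np.int64(158), np.int64(157), np.int64(159), np.int64(168), np.int64(177), np.int64(183), np.int64(186), np.int64(188), np.int64(189), np.int64(190), np.int64(191), np.int64(191)]
pan [[-65.8, 71.0, -87.6], [63.2, 70.9, -87.6]]
pocket [[-23.5, 36.0, -87.6], [21.1, 36.0, -87.6]]
rim [[-27.9, 45.6, 25.5], [28.9, 45.6, 25.5]]
```

Run:
```python
from h import *
o=robot.get_obs(); s=np.load('pics/wrist.npz')
A=R.from_euler('z',12,degrees=True)
for n,uv,z in (('pan',[(200.8,125.2),(357,125.2)],.062),('pocket',[(251,167.3),(306.7,167.3)],.062),('rim',[(221.8,182.5),(341.5,182.5)],.1751),('boxbottom',[(265,174),(295,174)],.1441)):
    print(n,((A.inv().apply(wray(s,uv,o,z)-o['tool_pos']))*1000).round(1).tolist())
```

```text
pan [[-65.9, 72.5, -87.6], [63.1, 72.4, -87.6]]
pocket [[-24.4, 36.6, -87.6], [21.6, 36.6, -87.6]]
rim [[-28.1, 43.4, 25.5], [29.7, 43.4, 25.5]]
boxbottom [[-8.7, 42.9, -5.5], [8.5, 42.9, -5.5]]
```

Request:
arm_command(
  targets=[0,0,0,0,-0.8,25,0.6,0,0,0,0,-0.8,50,0.6,0,0,0,0,-0.8,66,0.6,0,0,0,0,-0.8,70,0.6,0,0,0,0,-0.8,71,0.6,0,0,0,0,-0.8,72,0.6,0,0,0,0,-0.8,73,0.6,0,0,0,0,-0.8,74,0.6,0,0,0,0,-0.8,75,0.6,0,0,0,0,-0.8,75,0.6],
)

```text
time: 5.45
tool_pos: [0.5763, 0.1122, 0.0749]
ee_rot: [3.141, 0.0, 1.779]
wrist_force: [-0.2, 0.0, -1.3]
width: 0.0596
finger_force: 30.0
```

Run:
```python
from h import *
ob()
```

```text
t 5.45 pos [576.3 112.2  74.9] rot [179.97   0.   101.93] F [-0.16  0.05 -1.31] M [-0.07  0.11  0.  ] w 59.6 ff 30.0
```

Request:
arm_command(
  targets=[0,0,0,0,0,1,0.6,0,0,0,0,0,2,0.6,0,0,0,0,0,2,0.6],
)

```text
time: 5.75
tool_pos: [0.5764, 0.1123, 0.0732]
ee_rot: [3.141, 0.0, 1.779]
wrist_force: [-1.5, -1.1, 3.2]
width: 0.0599
finger_force: 30.0
```

Run:
```python
from h import *
ob()
```

```text
t 5.75 pos [576.4 112.3  73.2] rot [179.95   0.   101.94] F [-1.53 -1.05  3.21] M [-0.06  0.26 -0.01] w 59.9 ff 30.0
```

Request:
arm_command(
  targets=[0,0,0,0,0,-0.8,0.6,0,0,0,-0.3,-0.8,-0.8,0.6,0,0,0,-0.5,-1.5,-0.8,0.6,0,0,0,-0.5,-1.5,-0.4,0.6,0,0,0,-0.5,-1.5,0,0.6,0,0,0,-0.5,-1.5,0,0.6],
)

```text
time: 6.35
tool_pos: [0.5742, 0.112, 0.0717]
ee_rot: [-3.14, -0.001, 1.779]
wrist_force: [-0.1, 2.8, -0.8]
width: 0.0596
finger_force: 30.0
```

Run:
```python
from h import *
ob()
```

```text
t 6.35 pos [574.2 112.   71.7] rot [-1.7993e+02 -7.0000e-02  1.0195e+02] F [-0.14  2.78 -0.77] M [0.52 0.03 0.03] w 59.6 ff 30.0
```

Request:
arm_command(
  targets=[0,0,0,0.5,0,0,0.6,0,0,0,0.9,0,0,0.6,0,0,0,0.9,0,0.7,0.6,0,0,0,0.9,0,0.7,0.6],
)

```text
time: 6.75
tool_pos: [0.5742, 0.1121, 0.0713]
ee_rot: [-3.14, 0.0, 1.779]
wrist_force: [-0.8, 1.5, -1.4]
width: 0.0599
finger_force: 30.0
```

Run:
```python
from h import *
ob()
```

```text
t 6.75 pos [574.2 112.1  71.3] rot [-1.7994e+02  2.0000e-02  1.0193e+02] F [-0.81  1.49 -1.36] M [0.14 0.11 0.  ] w 59.9 ff 30.0
```

Request:
arm_command(
  targets=[0,0,0,0.5,0,0.7,0.6,0,0,0,0.5,0,1.4,0.6,0,0,0,0.5,0,1.4,0.6],
)

```text
time: 7.05
tool_pos: [0.5745, 0.1124, 0.0703]
ee_rot: [-3.141, 0.001, 1.779]
wrist_force: [-0.4, 0.3, -1.0]
width: 0.0599
finger_force: 30.0
```

Run:
```python
from h import *
ob()
```

```text
t 7.05 pos [574.5 112.4  70.3] rot [-1.7998e+02  3.0000e-02  1.0193e+02] F [-0.45  0.3  -0.98] M [-0.12  0.13  0.02] w 59.9 ff 30.0
```

Lateral force is nearly zero and the height is about at seat. I push a touch further to confirm the floor contact.

Request:
arm_command(
  targets=[0,0,0,0,0,0.8,0.6,0,0,0,0,0,1.5,0.6,0,0,0,0,0,1.5,0.6],
)

```text
time: 7.35
tool_pos: [0.5746, 0.1126, 0.0692]
ee_rot: [3.141, 0.0, 1.779]
wrist_force: [-1.3, -1.4, 0.8]
width: 0.0597
finger_force: 30.0
```

Run:
```python
from h import *
ob()
```

```text
t 7.35 pos [574.6 112.6  69.2] rot [1.7999e+02 3.0000e-02 1.0194e+02] F [-1.25 -1.43  0.77] M [-0.26  0.31  0.04] w 59.7 ff 30.0
```

Request:
arm_command(
  targets=[0,0,0,0,0,-0.5,-0.5,0,0,0,0,0,-0.5,-1,0,0,0,0,0,-0.5,-1,0,0,0,0,0,-0.5,-1,0,0,0,0,0,-15,-1,0,0,0,0,0,-40,-1,0,0,0,0,0,-70,-1,0,0,0,0,0,-100,-1,0,0,0,0,0,-100,-1,0,0,0,0,0,-100,-1,0,0,0,0,0,-100,-1],
)

```text
time: 8.45
tool_pos: [0.5738, 0.1128, 0.1677]
ee_rot: [-3.14, -0.0, 1.779]
wrist_force: [-0.4, -0.5, -0.3]
width: 0.0941
finger_force: 0.0
```

Run:
```python
from h import *
o=ob(); s=snap('wrist','w3.png'); t=snap('top','t3.png'); P=cloud(t)
u,v=np.meshgrid(np.arange(560),np.arange(420)); m=(u>255)&(u<335)&(v>145)&(v<240)&(P[...,2]>.085)&(P[...,2]<.11)
if m.sum()>20: print(m.sum(),cv2.minAreaRect((P[m][:,:2]*1000).astype(np.float32)),np.percentile(P[m][:,2],[10,50,90]))
move(o,[.4486,.1427,.085],102)
```

```text
t 8.45 pos [573.8 112.8 167.7] rot [-1.7988e+02 -2.0000e-02  1.0194e+02] F [-0.37 -0.55 -0.25] M [-0.12 -0.03  0.01] w 94.1 ff 0.0
turn [-0.12 -0.02 -0.06] shift [  55.1 -116.1   83. ]
```

View pics/w3.png

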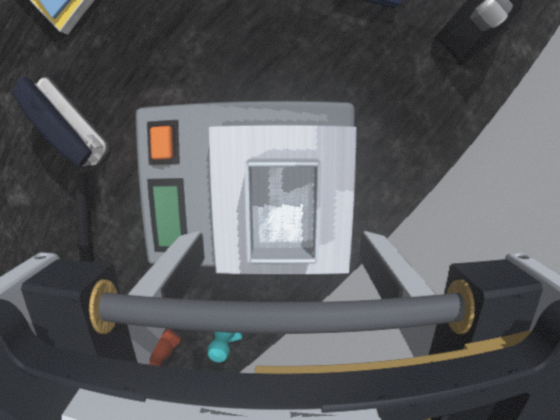

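The wrist view shows the tray sitting square in the pan, rim at (247–318,162–262), and the key at (162,142). I go over the key next, fingers closed.

Request:
arm_command(
  targets=[0,0,0,18,-38,0,0,0,0,0,36,-76,0,1,0,0,0,50,-106,0,1,0,0,0,55,-116,25,1,0,0,0,55,-116,50,1,0,0,0,55,-116,75,1,0,0,0,55,-116,95,1,0,0,0,55,-116,104,1,0,0,0,55,-116,104,1,0,0,0,55,-116,104,1],
)

```text
time: 9.55
tool_pos: [0.45, 0.1427, 0.0653]
ee_rot: [3.141, -0.0, 1.779]
wrist_force: [-0.1, -0.1, 0.1]
width: 0.0173
finger_force: 0.0
```

Run:
```python
from h import *
s=np.load('pics/wrist.npz'); 
o=ob(); hsv=cv2.cvtColor(s['color'],cv2.COLOR_RGB2HSV); m=(hsv[...,0]<20)&(hsv[...,1]>180)&(hsv[...,2]>120); m[:,:130]=0;m[:,200:]=0;m[:110]=0;m[180:]=0
v,u=np.nonzero(m); q={'tool_pos':np.array([.5738,.1128,.1677]),'ee_rot':np.radians([-179.88,-.02,101.94])}
print(len(u),wray(s,[(u.mean(),v.mean())],q,.047))
```

```text
t 9.55 pos [450.  142.7  65.3] rot [179.97  -0.   101.94] F [-0.11 -0.12  0.1 ] M [-0.06 -0.02 -0.02] w 17.3 ff 0.0
0 [[nan nan nan]]<stdin>:5: RuntimeWarning: Mean of empty slice.
  ret = ret.dtype.type(ret / rcount)
```

Request:
arm_command(
  targets=[0,0,0,0,0,8,1,0,0,0,0,0,14,1,0,0,0,0,0,16,1,0,0,0,0,0,18,1,0,0,0,0,0,19,1,0,0,0,0,0,20,1,0,0,0,0,0,21,1,0,0,0,0,0,22,1,0,0,0,0,0,22.7,1,0,0,0,0,0,22.7,1,0,0,0,0,0,22.7,1],
)

```text
time: 10.65
tool_pos: [0.4495, 0.1427, 0.0425]
ee_rot: [-3.141, -0.0, 1.779]
wrist_force: [-3.4, -0.5, 6.7]
width: 0.0003
finger_force: 2.7
```

Request:
arm_command(
  targets=[0,0,0,0,0,0,1,0,0,0,0,0,0,1,0,0,0,0,0,0,1,0,0,0,0,0,0,1,0,0,0,0,0,0,1,0,0,0,0,0,0,1,0,0,0,0,0,0,1,0,0,0,0,0,0,1,0,0,0,0,0,-1.5,1,0,0,0,0,0,-3,1,0,0,0,0,0,-5,1,0,0,0,0,0,-10,1,0,0,0,0,0,-30,1,0,0,0,0,0,-60,1,0,0,0,0,0,-100,1,0,0,0,0,0,-130,1,0,0,0,0,0,-130,1],
)

```text
time: 12.35
tool_pos: [0.453, 0.1434, 0.1776]
ee_rot: [3.13, 0.0, 1.779]
wrist_force: [1.1, 1.0, 0.0]
width: 0.0006
finger_force: 0.0
```

Run:
```python
from h import *
o=ob(); t=snap('top'); P=cloud(t); c=t['color'].astype(int); side=np.load('pics/side.npz')
u,v=np.meshgrid(np.arange(560),np.arange(420))
m=(u>362)&(u<395)&(v>203)&(v<230)&(c[...,0]>1.8*c[...,2])&(c[...,0]>1.4*c[...,1])&(c[...,0]>60)
a=P[...,2]
for n,k in (('foot',m&(a<.016)&(a>.003)),('mid',m&(a>.016)&(a<.055)),('top',m&(a>.06))):
    q=P[k]*1000; print(n,k.sum(),cv2.minAreaRect(q[:,:2].astype(np.float32)),q[:,:2].mean(0))
# top-face foot: rays onto z=12 plane
hull=cv2.convexHull(np.stack([u[m&(a<.016)],v[m&(a<.016)]],1).astype(np.int32))
```

```text
t 12.35 pos [453.  143.4 177.6] rot [179.33   0.   101.94] F [1.1  0.96 0.05] M [-0.02  0.03 -0.  ] w 0.6 ff 0.0
foot 69 ((462.328125, -125.99885559082031), (50.922630310058594, 23.81847381591797), 58.08806610107422) [ 463.68483388 -120.87566663]
mid 41 ((460.64141845703125, -123.37626647949219), (48.61530685424805, 19.69677734375), 55.107295989990234) [ 460.40346759 -120.0770103 ]
top 60 ((425.8426818847656, 5.7724609375), (22.193567276000977, 294.19134521484375), 15.222756385803223) [ 459.95909463 -120.62656538]
```

Request:
arm_command(
  targets=[0,0,4,-20,-4,0,-0.4,0,0,8,-45,-8,0,-0.4,0,0,12,-75,-13,0,-0.4,0,0,16,-105,-18,0,-0.4,0,0,20,-135,-24,0,-0.4,0,0,24,-165,-29,10,-0.4,0,0,28,-195,-34,20,-0.4,0,0,33,-225,-40,30,-0.4,0,0,38,-250,-44,38,-0.4,0,0,44,-265,-46.7,38,-0.4,0,0,44,-265,-46.7,38,-0.4,0,0,44,-265,-46.7,38,-0.4,0,0,44,-265,-46.7,38,-0.4],
)

```text
time: 13.7
tool_pos: [0.4586, -0.1253, 0.1336]
ee_rot: [-3.141, -0.0, 1.014]
wrist_force: [-0.1, -0.5, -0.5]
width: 0.0659
finger_force: 0.0
```

Run:
```python
from h import *
o=ob(); s=snap('wrist','w4.png'); move(o,[.4623,-.126,.037],58)
```

```text
t 13.7 pos [ 458.6 -125.3  133.6] rot [-1.7994e+02 -2.0000e-02  5.8070e+01] F [-0.13 -0.48 -0.48] M [-0.07  0.08  0.03] w 65.9 ff 0.0
turn [-0.06 -0.02  0.07] shift [ 1.4  3.6 96.6]
```

View pics/w4.png

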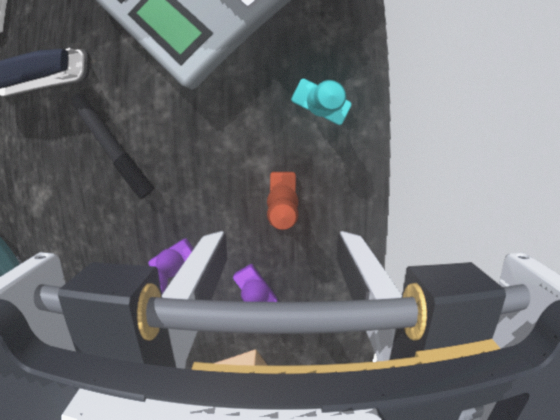

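The wrist view shows the red-brown stamp at (283,200), knob at about (283,214), with its foot square to the tool.

Run:
```python
from h import *
o=robot.get_obs(); s=np.load('pics/wrist.npz'); c=s['color'].astype(int)
m=(c[...,0]>1.8*c[...,2])&(c[...,0]>1.6*c[...,1])&(c[...,0]>60); m[:160]=0;m[240:]=0;m[:,:260]=0;m[:,310:]=0
v,u=np.nonzero(m); print(u.min(),u.max(),v.min(),v.max())
k=v<190; print('foot cols',u[k].min(),u[k].max()); k=v>205; print('knob cols',u[k].min(),u[k].max())
print('foot top far edge',wray(s,[(u[v<185].mean(),v.min())],o,.012)*1000,'knob',wray(s,[(u[k].mean(),v.max()-13)],o,.063)*1000)
```

```text
267 297 172 229
foot cols 270 295
knob cols 268 297
foot top far edge [[ 474.53600299 -101.91122124   12.        ]] knob [[ 459.32781293 -125.68110662   63.        ]]
```

Request:
arm_command(
  targets=[0,0,0,0.5,1,25,-0.4,0,0,0,1.5,2,50,-0.4,0,0,0,1.5,2,75,-0.4,0,0,0,1.5,2,92,-0.4,0,0,0,1.5,2,97,-0.4,0,0,0,1.5,2,97,-0.4,0,0,0,1.5,2,97,0.2,0,0,0,1.5,2,97,0.7,0,0,0,1.5,2,97,0.9,0,0,0,1.5,2,97,0.9,0,0,0,1.5,2,97,0.9,0,0,0,1.5,2,97,0.9],
)

```text
time: 14.95
tool_pos: [0.4612, -0.126, 0.0374]
ee_rot: [-3.142, -0.0, 1.011]
wrist_force: [-1.2, 1.0, 2.6]
width: 0.0253
finger_force: 29.7
```

Run:
```python
from h import *
o=ob(); move(o,[.5745,.1128,.18],102)
```

```text
t 14.95 pos [ 461.2 -126.    37.4] rot [-1.800e+02 -1.000e-02  5.794e+01] F [-1.19  0.99  2.61] M [0.03 0.22 0.02] w 25.3 ff 29.7
turn [ 0.000e+00 -1.000e-02 -4.406e+01] shift [ 262.5  -30.8 -142.5]
```

Request:
arm_command(
  targets=[0,0,0,0,0,-12,0.9,0,0,0,0,0,-40,0.9,0,0,0,0,0,-75,0.9,0,0,0,0,0,-110,0.9,0,0,-4,20,-2,-138,0.9,0,0,-9,50,-6,-142,0.9,0,0,-14,80,-9,-142,0.9,0,0,-19,110,-13,-142,0.9,0,0,-24,140,-16,-142,0.9,0,0,-29,170,-20,-142,0.9,0,0,-34,200,-23,-142,0.9,0,0,-39,230,-27,-142,0.9,0,0,-44,252,-30,-142,0.9,0,0,-44,262.5,-31,-142,0.9,0,0,-44,262.5,-31,-142,0.9,0,0,-44,262.5,-31,-142,0.9,0,0,-44,262.5,-31,-142,0.9],
)

```text
time: 16.65
tool_pos: [0.5741, 0.1118, 0.1794]
ee_rot: [-3.141, 0.0, 1.777]
wrist_force: [-0.9, 0.1, -0.2]
width: 0.0255
finger_force: 29.7
```

Run:
```python
from h import *
o=ob(); s=snap('wrist','w5.png'); move(o,[.5745,.1128,.105],102)
a=snap('side')['color']; w=s['color']; out=np.zeros((420,800,3),np.uint8); out[:,:400]=w[:,80:480]; out[:,400:]=cv2.resize(a[100:260,190:342],(400,420)); cv2.imwrite('pics/c5.png',out[:,:,::-1])
```

```text
t 16.65 pos [574.1 111.8 179.4] rot [-1.7999e+02  2.0000e-02  1.0182e+02] F [-0.85  0.1  -0.2 ] M [-0.03  0.07 -0.  ] w 25.5 ff 29.7
turn [-0.01  0.02 -0.18] shift [ 1.   0.6 74.4]
```

View pics/c5.png

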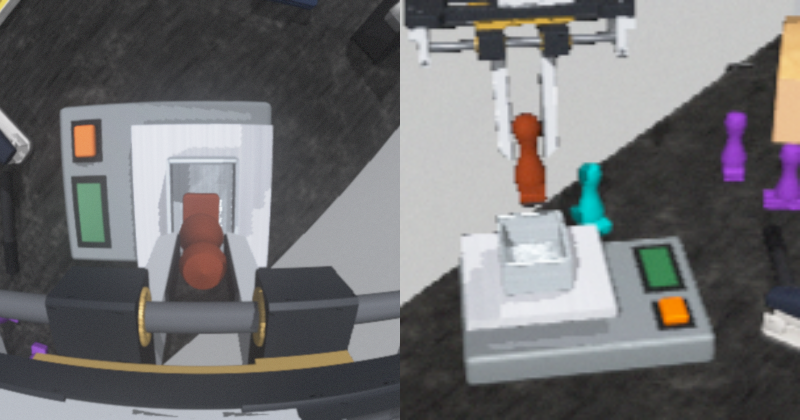

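The crop shows the stamp held upright and square above the tray, and the key back up. I lower it.

Request:
arm_command(
  targets=[0,0,0,0.5,0.3,20,0.9,0,0,0,1,0.5,45,0.9,0,0,0,1,0.5,63,0.9,0,0,0,1,0.5,70,0.9,0,0,0,1,0.5,72,0.9,0,0,0,1,0.5,73,0.9,0,0,0,1,0.5,74,0.9,0,0,0,1,0.5,74,0.9,0,0,0,1,0.5,74,0.9],
)

```text
time: 17.65
tool_pos: [0.575, 0.1141, 0.106]
ee_rot: [3.14, 0.0, 1.779]
wrist_force: [-0.2, 0.2, -1.3]
width: 0.025
finger_force: 29.7
```

Run:
```python
from h import *
ob()
```

```text
t 17.65 pos [575.  114.1 106. ] rot [179.92   0.   101.94] F [-0.24  0.24 -1.33] M [-0.07  0.06 -0.04] w 25.0 ff 29.7
```

Request:
arm_command(
  targets=[0,0,0,0,0,0.7,0.9,0,0,0,0,0,1.5,0.9,0,0,0,0,0,2,0.9,0,0,0,0,0,2,0.9],
)

```text
time: 18.05
tool_pos: [0.5749, 0.114, 0.1037]
ee_rot: [3.141, 0.0, 1.779]
wrist_force: [-0.8, 0.7, 1.2]
width: 0.0259
finger_force: 29.7
```

Run:
```python
from h import *
ob()
```

```text
t 18.05 pos [574.9 114.  103.7] rot [179.95   0.   101.94] F [-0.78  0.7   1.16] M [-0.08  0.02  0.04] w 25.9 ff 29.7
```

Contact made, about 2 N. I open partway, then rise.

Request:
arm_command(
  targets=[0,0,0,0,0,0,0.3,0,0,0,0,0,0,0,0,0,0,0,0,0,-0.2,0,0,0,0,0,0,-0.2,0,0,0,0,0,0,-0.2,0,0,0,0,0,-10,-0.2,0,0,0,0,0,-35,-0.2,0,0,0,0,0,-70,-0.2,0,0,0,0,0,-110,-0.2,0,0,0,0,0,-130,-0.2,0,0,0,0,0,-130,-0.2,0,0,0,0,0,-130,-0.2,0,0,0,0,0,-130,-0.2],
)

```text
time: 19.35
tool_pos: [0.5737, 0.1139, 0.231]
ee_rot: [-3.138, -0.0, 1.779]
wrist_force: [0.9, -0.4, -0.2]
width: 0.0562
finger_force: 0.0
```

Run:
```python
from h import *
o=ob(); w=snap('wrist')['color']
a=snap('side')['color']; out=np.zeros((420,800,3),np.uint8); out[:,:400]=w[:,80:480]; out[:,400:]=cv2.resize(a[100:260,190:342],(400,420)); cv2.imwrite('pics/c6.png',out[:,:,::-1])
```

```text
t 19.35 pos [573.7 113.9 231. ] rot [-1.7979e+02 -3.0000e-02  1.0194e+02] F [ 0.85 -0.38 -0.2 ] M [-0.07  0.02  0.02] w 56.2 ff 0.0
```

View pics/c6.png

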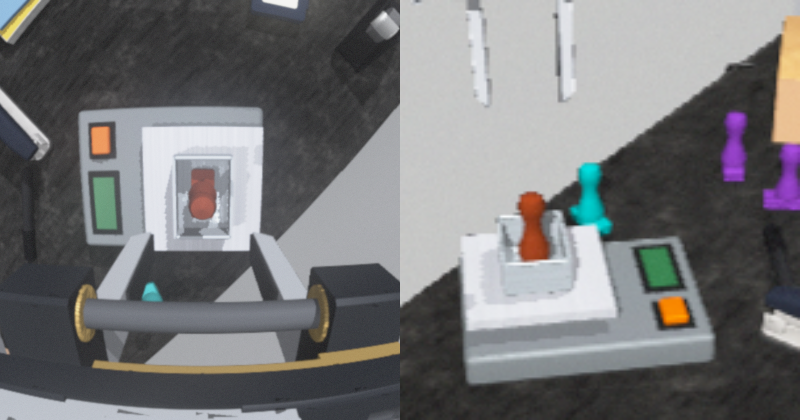

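The crop shows the stamp upright in the tray at (202,193), with the tray seated and the gripper clear. I hand the job in.

```bash
python3 -c "
from bench import robot
print(robot.close_job())"
```

```text
the job is handed in; nothing more can be done
None
```

The tray is seated in the pan's pocket, the tare key was pressed for about a second and released, and the stamp then went upright into the tray. I handed the job in at about 19 s, with the gripper clear; no verdict came back.

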